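# Load the mixer mill, guard it, zero its counter and start it

### The job

Stand the red-capped vial upright in the well of the mixer mill without dropping it, then slide the clear guard fully shut over it and turn the black counter knob back to its zero stop. Only then start the mill: twist the green spring-return knob clockwise to its stop, hold it there for about a second, and let go so that it springs back. Leave the white-capped and the black-capped vial where they stand.

Things in the scene. Friction and masses are not known exactly. Their poses are not given: they have to be found in the camera images.
- mill: the mixer mill: a fixed bench unit 200 x 280 x 45 mm (x, y, z), blue base and white flat deck, 45 mm above the worktop. Origin at the centre of its underside; z up. In its own frame the well is at x +55, y -65 mm, the green start knob at x -50, y -70 mm, the black counter knob at x -50, y +70 mm; the guard slides along its y axis. Its yaw varies by 0.3 rad either way
- well (a point): centre of the flat floor of the round well in the mill's deck: 31 mm in diameter with a 3 mm bevelled mouth, 18 mm deep (deck 18 mm above this point), steel ring round its mouth. Axes as the mill's
- guard (a joint): position of the sliding guard in m: 0 = fully shut, centred over the well (end stop); up to 0.115 = fully open, towards the mill's +y. It starts open, at 0.095 to 0.115. Friction about 1.2 N, no spring
- guard_handle (a point): centre of the top of the guard's yellow fin handle. The guard is a clear tunnel with yellow trim, 66 mm (mill's x) x 60 mm (mill's y), open at both y ends, its roof's top 42 mm above the deck, inside 38 mm high; on a 3 mm pad on the roof stands the fin, 38 mm long along the mill's x, 11 mm thick along the mill's y, 23 mm tall; this point is 68 mm above the deck. Moves with the guard
- counter (a joint): angle of the black counter knob in rad: 0 = its zero stop (pointer at the red tick, along the mill's +x), growing clockwise seen from above, to 1.5. It starts at 0.6 to 1.3. Friction 0.03 N m; stays where it is left
- counter_top (a point): centre of the top of the black counter knob, on its vertical axis, 35 mm above the deck. The knob has a bar grip 38 mm long, 14 mm thick and 26 mm tall on a disc 43 mm in diameter; the bar lies along this point's x axis, which turns with the knob (white pointer line at the +x end)
- start (a joint): angle of the green start knob in rad: 0 = rest (bar along the mill's x), growing clockwise seen from above, to its stop at 1.0. A spring turns it back: 0.045 N m at rest, 0.195 N m at the stop
- start_top (a point): centre of the top of the green start knob, on its vertical axis, 35 mm above the deck; bar grip as on the counter knob (38 x 14 x 26 mm), along this point's x axis, which turns with the knob (white pointer line at the +x end). The bar needs 41 mm of free width to spring back between open fingers
- red_vial: the red-capped clear glass vial with a cream filling, 22 mm in diameter, 46 mm tall, the red cap taking the upper 12 mm; about 20 g, standing loose on the worktop. Origin at the centre of its underside, z up. In the well 28 mm of it stand above the deck
- white_vial: white-capped clear vial, 24 mm in diameter, 56 mm tall, standing loose; to be left alone. Origin at the centre of its underside
- black_vial: black-capped clear vial, 18 mm in diameter, 40 mm tall, standing loose; to be left alone. Origin at the centre of its underside

How it is judged (in metres and radians):
On the way, in this order (a step that is already met when the one before it is completed fails the run):
1. the red-capped vial stands upright on the floor of the well, let go (horizontal distance between red_vial and well below 0.008 m and z of red_vial in the frame of well below 0.005 m and angle between red_vial's own z axis and vertical below 0.2 rad and contact force between red_vial and the fingers below 0.1 N), for 0.2 s.
2. the guard is fully shut over it (horizontal distance between red_vial and well below 0.008 m and z of red_vial in the frame of well below 0.005 m and angle between red_vial's own z axis and vertical below 0.2 rad and value of joint guard below 0.006 m), for 0.2 s.
3. the counter is back at its zero stop (all of step 2 and value of joint counter below 0.08 rad), for 0.2 s.
4. the start knob is held at its stop (value of joint start above 0.93 rad and value of joint guard below 0.006 m and value of joint counter below 0.08 rad), for 0.6 s.
5. the start knob is let go and has sprung back (value of joint start below 0.08 rad and contact force between start and the fingers below 0.1 N), for 0.2 s.
At the end, for the whole second after the job is handed in: Red-capped vial still and upright (0.2 rad) on the well floor (8 mm of centre, 5 mm of floor), guard shut within 6 mm, counter within 0.08 rad of zero; start knob, once held 0.6 s within 0.07 rad of its stop, let go and back within 0.08 rad of rest (all of step 3 and value of joint start below 0.08 rad and contact force between red_vial and the fingers below 0.1 N and linear speed of red_vial below 0.02 m/s); the robot touches nothing.
It fails at once if the start knob is twisted (over 0.4 rad) while the guard is open (over 12 mm) or the counter is not at zero (over 0.15 rad) (value of joint start above 0.4 rad and (value of joint guard above 0.012 m or value of joint counter above 0.15 rad)).
It fails at once if the red-capped vial is tipped by more than 0.6 rad (angle between red_vial's own z axis and vertical above 0.6 rad).
It fails at once if the red-capped vial is dropped (falls free at over 0.7 m/s) (contact force between red_vial and the fingers below 0.05 N and linear speed of red_vial above 0.7 m/s).
It fails at once if the white-capped vial is moved by more than 20 mm (distance of white_vial from where it was at the start of the episode above 0.02 m).
It fails at once if the black-capped vial is moved by more than 20 mm (distance of black_vial from where it was at the start of the episode above 0.02 m).
It also fails if it takes over 72 s, if anything falls off the work surface, if the arm or the gripper's body presses on something with over 40 N, if the wrist force passes 120 N, or if a joint passes its speed limit or range.

### The arm

A 6-joint arm with a two-finger parallel gripper is mounted at the origin on a cart in front of the work surface, level with it; the furniture and walls round the work are solid. World frame = base frame: x ahead of the robot, y to its left, z up, the work surface at z = 0. Lengths are in mm, angles in rad, forces in N, time in s.
With the tool pointing down it reaches from about 350 to 925 mm from the base axis. Payload 6.4 kg.
Tool frame: the origin (TCP) lies on the centre line of the jaws, within the pads' length; the fingertips stand ahead of it and the grasp point (between the pads) lies 2 mm behind it (nose_length is the z of the fingertips in the tool frame, in mm); z points along the fingers, y is the line along which they close (so a half turn about z gives the same grasp; the last joint's range is limited). The gripper opens to 85 mm and grips with 20 to 120 N. Pads are 22 mm wide; open, the fingers measure 114 mm over their backs; the gripper's body (76 mm by 85 mm) begins 54 mm behind the grasp point. The pads swing forward as they close: fully open they stand 13 mm farther back than shut.
Start: joints at [-1.48, 0.245, 1.558, -0, 1.339, -0.174], TCP at [170.12, -627.354, 248.29] pointing down, gripper open.
Joint ranges: [-3.13, 3.13], [-1.02, 2.26], [0.13, 2.54], [-0.95, 4.09], [0.21, 2.88], [-2.74, 2.74]. Speed limits (rad/s): [2.57, 2.57, 3.14, 3.14, 3.14, 3.14].

### API

Orientations are given as a 3x3 rotation matrix whose columns are the frame's x, y, z axes.
In Python, from cell import observe, read_camera, camera_params, sign_off, find_in, nose_length gives the robot as it stands.
- The arm moves only by the tool carry_out, never from a script. Its argument "rows" is one flat list of numbers, 7 for each row, row after row: the shift along the tool's x, y, z scaled (see below), then the turn, a rotation vector about the tool's x, y, z scaled (see below), then the opening in per cent of the stroke, from 0 (shut) to 100 (fully open). In form: [dx, dy, dz, rx, ry, rz, jaw, dx, dy, dz, rx, ry, rz, jaw, ...]. A call has 1 to 12 rows; each row shifts and turns the commanded pose from where the row before left it, along the tool's axes as they then stand; what a row does not reach is not made up. The controller multiplies each number of a shift by 0.03 m and each number of a turn by 6 degrees. A row lasts 1/8 s, in which the tool goes at most 62.5 mm and 10.7 degrees, less where a joint would pass 70% of its speed; a pose out of reach is approached as far as the arm can. A call with a number of a shift or a turn outside -1 to 1 is refused whole. A call with a gripper value outside its range is refused whole. The fingers move at their own pace and stop on an object; "newtons" is the grip in N (left out, the last holds). Time passes only in rows, so rows that do not move let the fingers close. It gives the time, the measured TCP pose, the force, the opening and the grip force at its end, in the units of the state.
- observe(): the state, without advancing time (a new reading comes with each control period).
- read_camera(name): name is "side" or "top" or "wrist"; returns (picture, depth): 384x512x3 uint8, red, green, blue; 384x512 float32, mm along the optical axis (not along the pixel's ray), 0 where there is no reading.
- camera_params(name): a dict with "mtx" (3x3 intrinsics, pixels), "extrinsics" (4x4, takes a point from camera to world coordinates); the wrist camera has in their place "T_tool_cam" (4x4, takes a point from camera to tool coordinates, whose origin is the TCP and whose axes are the flange's). Camera axes: x right, y down, z forward; pixel columns grow to the right and rows downward; lengths in mm; the calibration is good to about 2 mm. The wrist camera is an equidistant fisheye: a pixel r from the principal point sees the ray r / f radians off the axis. A picture is of the moment at which its call begins: read the wrist's pose just before it. camera_params takes no time and is no camera call.
- sign_off(): hands the job in; it is judged then, once.
Trained networks look in the newest picture that a camera, given by its name, has taken for a name from the list of things; names that differ only in an ending like _2 or _b are one class to them, and where a whole thing is asked for, a point or a joint stands for the part that bears it (a point fixed in the world has none). Each returns a list of dicts, best first, with "score" (0 to 1); they miss things now and then, are a little off and sometimes report something else, mostly with a low value. They report only what shows in the picture. A call takes as long as a camera call.
- find_in(camera, target): "point" ([x, y, z] in mm, in the coordinates of the camera as it stood for that picture, good to about 4 mm: the middle of the surface that is visible of it).
The state is a dict: "time_s": time; "joint_positions": joint angles; "joint_vel": joint speeds; "joint_torque": joint torques, N m; "eef_pos": TCP position; "tcp_rot": TCP orientation; "wrist_force": force on the tool from outside, world axes, zero at the start; "wrist_torque": the same for the moment, N m; "gripper_width": finger opening in mm; "gripper_force": force on a finger pad.
Only numpy, scipy, OpenCV 4.12 (cv2) and the standard library are available. Lean on these libraries where they do the work, as an engineer would, in place of code of your own. Each camera call takes 0.05 s, during which the arm holds its last target. There are 200 camera calls.

## Working session

There is one attempt and no reset: what is moved stays moved. The work goes in short steps, Python scripts to look and compute and a tool call to move; the robot and the scene stay as the last step left them, time stands still between calls to the robot, and variables do not carry over. Pictures are saved under pics/ and viewed, at most 13 in all, crops included, and the job is handed in when it is done.

Besides the shell and the picture viewer there is one more tool, called after "Request:" in YAML: its name, and indented under it one key for each argument. carry_out: Moves the arm, as the interface text tells. Shifts and turns lie within -1 to 1; 1 stands for 0.03 m of shift or 6 degrees of turn. Its arguments: {"type":"object","properties":{"rows":{"type":"array","items":{"type":"number"}},"newtons":{"type":"number"}},"required":["rows"]}

```bash
mkdir -p pics; cat > h.py <<'E'
import numpy as np, cv2
from cell import *
def shot(n):
    im,d=read_camera(n); return im,d
def toworld(n,p,st=None):
    c=camera_params(n); p=np.r_[np.asarray(p,float),1]
    if n=='wrist':
        st=st or observe(); T=np.eye(4); T[:3,:3]=st['tcp_rot']; T[:3,3]=st['eef_pos']
        return (T@np.array(c['T_tool_cam'])@p)[:3]
    return (np.array(c['extrinsics'])@p)[:3]
def cloud(n,d):
    c=camera_params(n);K=np.array(c['mtx']);v,u=np.indices(d.shape)
    P=np.stack([(u-K[0,2])/K[0,0]*d,(v-K[1,2])/K[1,1]*d,d,np.ones_like(d)],-1)
    W=(P@np.array(c['extrinsics']).T)[...,:3]; W[d<=0]=np.nan
    return W
E
python3 - <<'E'
from h import *
ims=[]
for n in ('top','side'):
    im,d=shot(n); np.savez(f'{n}0.npz',im=im,d=d); ims.append(im)
    for t in ('mill','red_vial','white_vial','black_vial','guard_handle','counter_top','start_top'):
        r=find_in(n,t)
        print(n,t,[(round(x['score'],2),toworld(n,x['point']).round(0).tolist()) for x in r[:2]])
cv2.imwrite('pics/top0.png',ims[0][...,::-1]);cv2.imwrite('pics/side0.png',ims[1][...,::-1])
s=observe();print(s['time_s'],np.round(s['tcp_rot'],3),nose_length, s['gripper_width'])
print(camera_params('wrist'))
E
```

```text
top mill [(0.7, [526.0, -33.0, 42.0])]
top red_vial [(0.55, [391.0, 338.0, 45.0])]
top white_vial [(0.59, [451.0, 435.0, 57.0])]
top black_vial []
top guard_handle [(0.63, [584.0, 6.0, 89.0])]
top counter_top [(0.5, [485.0, 34.0, 50.0])]
top start_top [(0.59, [480.0, -102.0, 56.0])]
side mill [(0.98, [515.0, 22.0, 43.0])]
side red_vial [(0.78, [386.0, 345.0, 28.0])]
side white_vial [(0.64, [445.0, 448.0, 35.0])]
side black_vial []
side guard_handle [(0.71, [576.0, 13.0, 80.0]), (0.32, [448.0, 441.0, 35.0])]
side counter_top [(0.59, [483.0, 47.0, 53.0])]
side start_top [(0.68, [473.0, -100.0, 63.0])]
0.8 [[ 0.965  0.262  0.   ]
 [ 0.262 -0.965 -0.   ]
 [ 0.     0.    -1.   ]] 17.0 85.56572796820316
{'mtx': array([[297.31863964,   0.        , 257.23271304],
       [  0.        , 297.31863964, 192.97980179],
       [  0.        ,   0.        ,   1.        ]]), 'T_tool_cam': array([[ 1.75774768e-04, -9.48193916e-01, -3.17692095e-01,
         8.23231482e+01],
       [ 9.99999980e-01,  1.36808453e-04,  1.44963699e-04,
        -2.13330756e-01],
       [-9.39907335e-05, -3.17692115e-01,  9.48193921e-01,
        -1.25028760e+02],
       [ 0.00000000e+00,  0.00000000e+00,  0.00000000e+00,
         1.00000000e+00]])}
```

View pics/top0.png

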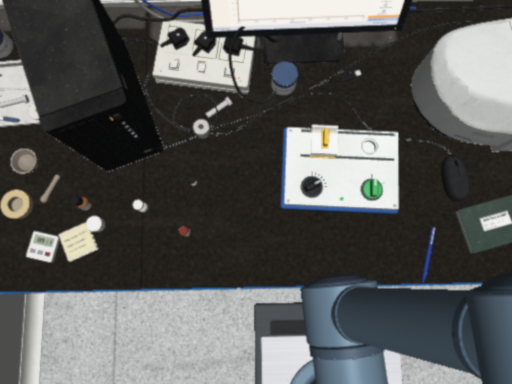

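View pics/side0.png

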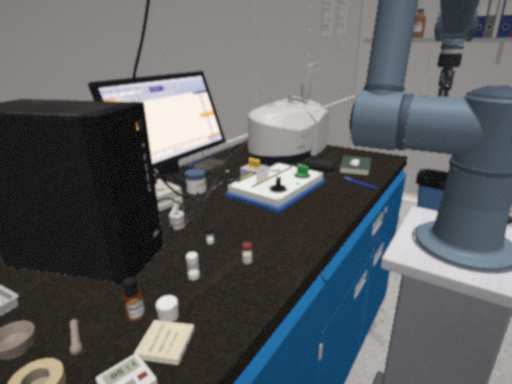

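The top view shows the mill at px (283-400, 128-213) with its guard at (325,140), counter knob at (313,186) and start knob at (372,188). The red vial is at (184,231), white at (139,205) and black near (194,183). In the side view the red vial is at (247,252), white at (192,265) and black at (210,237). Next I move over the mill for a wrist look.

Request:
carry_out:
  rows: [0.85, -0.99, 0, 0, 0, 0, 100, 0.85, -0.99, 0, 0, 0, 0, 100, 0.85, -0.99, 0, 0, 0, 0, 100, 0.85, -0.99, 0, 0, 0, 0, 100, 0.85, -0.99, 0, 0, 0, 0, 100, 0.85, -0.99, 0, 0, 0, 0, 100, 0.85, -0.99, 0, 0, 0, 0, 100, 0.85, -0.99, 0, 0, 0, 0, 100, 0.85, -0.99, 0, 0, 0, 0, 100, 0.85, -0.99, 0, 0, 0, 0, 100, 0.85, -0.99, 0, 0, 0, 0, 100, 0.85, -0.99, 0, 0, 0, 0, 100]

```text
time_s: 2.3
eef_pos: [372.6, -202.1, 248.6]
tcp_rot: [[0.965, 0.261, 0.001], [0.261, -0.965, -0.001], [0.001, 0.001, -1.0]]
wrist_force: [0.8, -0.0, 0.2]
gripper_width: 85.8
gripper_force: 0.0
```

Request:
carry_out:
  rows: [0.85, -0.99, 0, 0, 0, 0, 100, 0.85, -0.99, 0, 0, 0, 0, 100, 0.85, -0.99, 0, 0, 0, 0, 100, 0.85, -0.99, 0, 0, 0, 0, 100, 0, 0, 0, 0, 0, 0, 100]

```text
time_s: 2.92
eef_pos: [440.0, -60.2, 248.4]
tcp_rot: [[0.964, 0.266, 0.0], [0.266, -0.964, 0.0], [0.0, -0.0, -1.0]]
wrist_force: [0.3, -0.3, -0.6]
gripper_width: 85.5
gripper_force: 0.0
```

```bash
cat >> h.py <<'E'
def fish(uv,st):
    "world origin and ray dirs of wrist pixels"
    c=camera_params('wrist');K=np.array(c['mtx']);uv=np.atleast_2d(uv).astype(float)
    q=(uv-K[:2,2])/K[0,0]; r=np.linalg.norm(q,axis=1,keepdims=True)+1e-9
    ray=np.hstack([q/r*np.sin(r),np.cos(r)])
    T=np.eye(4);T[:3,:3]=st['tcp_rot'];T[:3,3]=st['eef_pos'];T=T@np.array(c['T_tool_cam'])
    return T[:3,3],ray@T[:3,:3].T
def atz(uv,z,st):
    o,d=fish(uv,st); return o+d*((z-o[2])/d[:,2])[:,None]
E
python3 - <<'E'
from h import *
st=observe();im,d=shot('wrist');np.savez('w1.npz',im=im,d=d,R=st['tcp_rot'],p=st['eef_pos'])
print(st['time_s'],st['eef_pos'],st['joint_positions'])
cv2.imwrite('pics/w1.png',im[...,::-1])
for t in ('mill','guard_handle','counter_top','start_top'):
    r=find_in('wrist',t); print(t,[(round(x['score'],2),toworld('wrist',x['point'],st).round(0).tolist()) for x in r[:2]])
E
```

```text
2.925 [440.03429326 -60.1585625  248.44366149] [-3.92294812e-01 -2.63981271e-01  2.06289166e+00  1.77029648e-04
  1.34247922e+00  9.09635547e-01]
mill [(0.85, [532.0, -42.0, 43.0])]
guard_handle [(0.81, [584.0, 2.0, 90.0]), (0.65, [397.0, 328.0, 22.0])]
counter_top [(0.92, [490.0, 34.0, 54.0])]
start_top [(0.97, [481.0, -99.0, 55.0])]
```

View pics/w1.png

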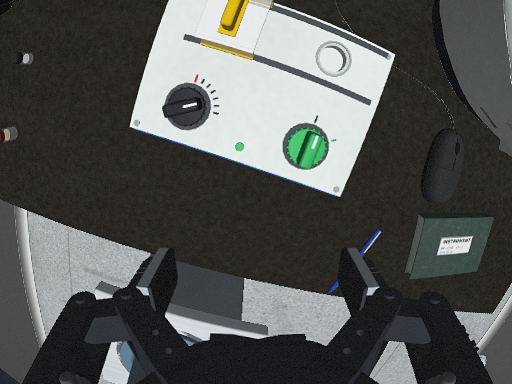

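The wrist view shows the deck corners at (131,126), (341,195) and (394,53). The well ring is at (334,58), the counter knob at (184,104), the start knob at (306,146) and the guard fin at (232,16). Now I fit the mill pose.

```bash
python3 - <<'E'
from h import *
from scipy.optimize import least_squares
f=np.load('w1.npz');im=f['im'];st=dict(tcp_rot=f['R'],eef_pos=f['p'])
# white deck edges -> contour points projected onto deck
w=((im.min(2)>185)).astype(np.uint8)
n,l,s,c=cv2.connectedComponentsWithStats(w); k=1+np.argmax([s[i,4] if c[i][1]<200 else 0 for i in range(1,n)])
m=cv2.morphologyEx((l==k).astype(np.uint8),cv2.MORPH_CLOSE,np.ones((25,25)))
cn=max(cv2.findContours(m,0,cv2.CHAIN_APPROX_NONE)[0],key=cv2.contourArea)[:,0].astype(float)
cn=cn[(cn[:,1]>6)]
P=atz(cn,45,st)[:,:2]
def res(x):
    c,s_=np.cos(x[2]),np.sin(x[2]);q=(P-x[:2])@np.array([[c,-s_],[s_,c]])
    return np.abs(np.abs(q)-[100,140]).min(1)
r=least_squares(res,[526,-33,0.],loss='soft_l1',f_scale=1.5)
best=min((least_squares(res,[526,-33,y],loss='soft_l1',f_scale=1.5) for y in(-.3,-.15,0,.15,.3)),key=lambda r:r.cost)
x=best.x;print('mill',x,best.cost,len(P),np.median(res(x)))
c,s_=np.cos(x[2]),np.sin(x[2]);R=np.array([[c,-s_],[s_,c]])
for nm,p in dict(well=(55,-65),start=(-50,-70),counter=(-50,70)).items(): print(nm,(x[:2]+R@p).round(1))
print('px well',atz([334,58],45,st)[0],'start',atz([[309,148]],80,st)[0],'counter',atz([[183,104]],80,st)[0])
for a,b in (((168,107),(198,103)),):
  A,B=atz([a,b],80,st); v=(R.T@(B-A)[:2]);print('counter bar mill ang',np.arctan2(v[1],v[0]))
hsv=cv2.cvtColor(im,cv2.COLOR_RGB2HSV)
# red vial in top
f=np.load('top0.npz');h=cv2.cvtColor(f['im'],cv2.COLOR_RGB2HSV);W=cloud('top',f['d'])
mm=((h[...,0]<8)|(h[...,0]>172))&(h[...,1]>110)&(h[...,2]>60);v,u=np.nonzero(mm[220:242,172:196]);print('red top px',u.mean()+172,v.mean()+220,len(u),np.nanmedian(W[v+220,u+172],axis=0))
E
```

```text
mill [ 5.44456420e+02 -3.12916828e+01 -7.34877087e-02] 4873.832880308907 569 1.7170827281701975
well [ 594.5 -100.2]
start [489.5 -97.4]
counter [499.7  42.2]
px well [ 586.67290631 -107.13834233   45.        ] start [ 484.55654397 -101.82594738   80.        ] counter [494.7906462  31.5269599  80.       ]
counter bar mill ang -1.1474082067871834
red top px 182.625 229.95833333333334 72 [393.66030647 334.59451737  44.2356171 ]
```

```bash
python3 - <<'E'
from h import *
f=np.load('w1.npz');im=f['im'];st=dict(tcp_rot=f['R'],eef_pos=f['p'])
K=dict(fl=((131,126),(-100,140,45)),fr=((341,195),(-100,-140,45)),br=((394,54),(100,-140,45)),well=((334,58),(55,-65,45)),start=((309,148),(-50,-70,80)))
A=[];B=[]
for k,(uv,m) in K.items():
    p=atz([uv],m[2],st)[0];A.append(m[:2]);B.append(p[:2]);print(k,p.round(1))
A=np.array(A,float);B=np.array(B);a=A-A.mean(0);b=B-B.mean(0)
U,S,V=np.linalg.svd(a.T@b);R=(U@V).T;t=B.mean(0)-R@A.mean(0)
print('yaw',np.arctan2(R[1,0],R[0,0]),t,'res',(B-(A@R.T+t)).round(1).tolist())
for nm,p in dict(well=(55,-65),start=(-50,-70),counter=(-50,70)).items(): print(nm,(R@p+t).round(1))
P=atz([[168,107],[198,103],[196,80]],80,st)[:,:2];v=(P[1]-P[0])@R;print('cnt ang',np.arctan2(v[1],v[0]))
# fin top points
d=f['d'];h=cv2.cvtColor(im,cv2.COLOR_RGB2HSV);v,u=np.nonzero((h[:60,...,0]>18)&(h[:60,...,0]<32)&(h[:60,...,1]>150));
p=atz(np.c_[u,v],113,st); q=(p[:,:2]-t)@R; print('yellow@113 mill frame',q.min(0),q.max(0),len(q))
o,dd=fish(np.c_[u,v],st)
c=camera_params('wrist');T=np.eye(4);T[:3,:3]=st['tcp_rot'];T[:3,3]=st['eef_pos'];ax=(T@np.array(c['T_tool_cam']))[:3,2]
P=o+dd*(d[v,u]/(dd@ax))[:,None];top=P[P[:,2]>106];qq=(top[:,:2]-t)@R;print('fin top z',np.median(top[:,2]),qq.mean(0),qq.min(0),qq.max(0),len(qq))
E
```

```text
fl [453.7  96.8  45. ]
fr [ 437.6 -164.9   45. ]
br [ 618.5 -174.6   45. ]
well [ 586.7 -107.1   45. ]
start [ 484.6 -101.8   80. ]
yaw -0.06980451259842439 [538.97529478 -36.81171135] res [[4.7, -13.1], [8.1, 4.6], [-10.5, 8.8], [-2.6, -1.6], [0.3, 1.3]]
well [ 589.3 -105.5]
start [ 484.2 -103.2]
counter [494.   36.5]
cnt ang -1.1510914028411787
yellow@113 mill frame [ 9.64113385 12.65114264] [61.1986417  60.36477693] 801
fin top z 111.84087134965392 [45.08336067 44.79913593] [-19.52603595  -2.6537821 ] [60.72384023 51.00273327] 355
```

Request:
carry_out:
  rows: [0.09, -0.99, 0.1, 0, 0, 0, 100, 0.09, -0.99, 0.1, 0, 0, 0, 100, 0.09, -0.99, 0.1, 0, 0, 0, 100, 0.09, -0.99, 0.1, 0, 0, 0, 100, 0.09, -0.99, 0.1, 0, 0, 0, 100, 0.09, -0.99, 0.1, 0, 0, 0, 100, 0.09, -0.99, 0.1, 0, 0, 0, 100, 0.09, -0.99, 0.1, 0, 0, 0, 100, 0.09, -0.99, 0.1, 0, 0, 0, 100, 0.09, -0.99, 0.1, 0, 0, 0, 100, 0.09, -0.99, 0.1, 0, 0, 0, 100, 0.09, -0.99, 0.1, 0, 0, 0, 100]

```text
time_s: 4.68
eef_pos: [377.8, 290.7, 212.3]
tcp_rot: [[0.966, 0.26, 0.0], [0.26, -0.966, 0.0], [0.0, 0.0, -1.0]]
wrist_force: [-0.3, 1.4, -0.5]
gripper_width: 85.3
gripper_force: 0.0
```

Request:
carry_out:
  rows: [0.09, -0.99, 0.1, 0, 0, 0, 100, 0, 0, 0.5, 0, 0, 0, 100, 0, 0, 0, 0, 0, 0, 100]

```text
time_s: 5.05
eef_pos: [371.7, 318.5, 192.5]
tcp_rot: [[0.965, 0.261, -0.003], [0.261, -0.965, -0.002], [-0.004, 0.001, -1.0]]
wrist_force: [0.4, -0.6, 0.2]
gripper_width: 85.2
gripper_force: 0.0
```

```bash
python3 - <<'E'
from h import *
st=observe();im,d=shot('wrist');np.savez('w2.npz',im=im,d=d,R=st['tcp_rot'],p=st['eef_pos'])
print(st['time_s'],st['eef_pos'],np.round(st['tcp_rot'],3).tolist(),st['joint_positions'])
cv2.imwrite('pics/w2.png',im[...,::-1])
for t in ('red_vial','white_vial','black_vial'):
    r=find_in('wrist',t); print(t,[(round(x['score'],2),toworld('wrist',x['point'],st).round(0).tolist()) for x in r[:2]])
h=cv2.cvtColor(im,cv2.COLOR_RGB2HSV)
m=(((h[...,0]<8)|(h[...,0]>172))&(h[...,1]>110)&(h[...,2]>60)).astype(np.uint8)
n,l,s,c=cv2.connectedComponentsWithStats(m)
for i in range(1,n):
    if s[i,4]>60: print(s[i],c[i],atz([c[i]],44,st)[0])
E
```

```text
5.05 [371.71666808 318.4946778  192.46627647] [[0.965, 0.261, -0.003], [0.261, -0.965, -0.002], [-0.004, 0.001, -1.0]] [ 4.76500944e-01 -7.55391753e-02  2.00654825e+00 -3.60969119e-04
  1.21432025e+00  1.78364897e+00]
red_vial [(0.76, [398.0, 342.0, 44.0])]
white_vial [(0.62, [457.0, 429.0, 51.0])]
black_vial [(0.76, [510.0, 320.0, 39.0]), (0.67, [483.0, 49.0, 51.0])]
[236 145  23  23 412] [247.05825243 156.19660194] [394.81830758 334.61220699  44.        ]
```

View pics/w2.png

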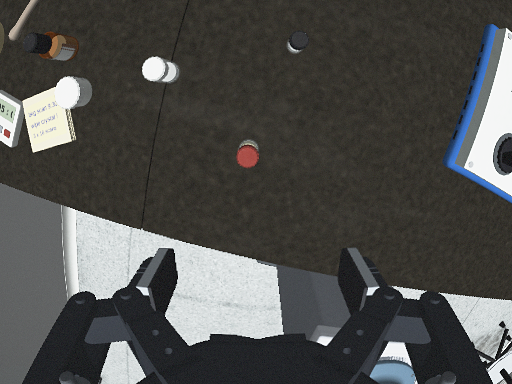

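The red cap's centre is at px (247,156), which puts it at world (395,335). White is at (160,70) and black at (298,42), both clear of the approach. Now I descend.

Request:
carry_out:
  rows: [0.44, -0.17, 0, 0, 0, 0, 100, 0.44, -0.17, 0.5, 0, 0, 0, 80, 0, 0, 0.8, 0, 0, 0, 70, 0, 0, 0.8, 0, 0, 0, 70, 0, 0, 0.8, 0, 0, 0, 70, 0, 0, 0.6, 0, 0, 0, 70, 0, 0, 0, 0, 0, 0, 70]

```text
time_s: 6.12
eef_pos: [394.7, 336.3, 88.0]
tcp_rot: [[0.965, 0.262, -0.002], [0.262, -0.965, -0.001], [-0.003, 0.001, -1.0]]
wrist_force: [0.5, -0.5, -0.6]
gripper_width: 60.0
gripper_force: 0.0
```

```bash
python3 - <<'E'
from h import *
st=observe();im,d=shot('wrist')
print(st['eef_pos'],np.round(st['tcp_rot'],3).tolist(),st['gripper_width'])
h=cv2.cvtColor(im,cv2.COLOR_RGB2HSV)
m=(((h[...,0]<8)|(h[...,0]>172))&(h[...,1]>110)&(h[...,2]>60)).astype(np.uint8)
n,l,s,c=cv2.connectedComponentsWithStats(m)
T=np.array(camera_params('wrist')['T_tool_cam'])
for i in range(1,n):
    if s[i,4]>60: p=atz([c[i]],44,st)[0];print(s[i],c[i],p,'tool',np.array(st['tcp_rot']).T@(p-st['eef_pos']))
E
```

```text
[394.73870045 336.31563333  88.03835482] [[0.965, 0.262, -0.002], [0.262, -0.965, -0.001], [-0.003, 0.001, -1.0]] 60.031313031833506
[243 212  35  35 914] [259.91356674 229.59628009] [396.37259344 335.17539289  44.        ] tool [ 1.39422706  1.50254263 44.03572353]
```

Request:
carry_out:
  rows: [0.04, 0.04, 0.6, 0, 0, 0, 60, 0, 0, 0.6, 0, 0, 0, 50, 0, 0, 0.4, 0, 0, 0, 40, 0, 0, 0, 0, 0, 0, 35, 0, 0, 0, 0, 0, 0, 25, 0, 0, 0, 0, 0, 0, 15, 0, 0, 0, 0, 0, 0, 10, 0, 0, 0, 0, 0, 0, 10]
  newtons: 25

```text
time_s: 7.18
eef_pos: [396.8, 335.9, 41.5]
tcp_rot: [[0.965, 0.262, 0.0], [0.262, -0.965, 0.0], [0.0, -0.0, -1.0]]
wrist_force: [-0.0, 0.0, -0.2]
gripper_width: 20.8
gripper_force: 25.7
```

Request:
carry_out:
  rows: [0, 0, -0.3, 0, 0, 0, 10, 0, 0, -0.8, 0, 0, 0, 10, 0, 0, -0.9, 0, 0, 0, 10, 0, 0, -0.9, 0, 0, 0, 10, 0, 0, -0.9, 0, 0, 0, 10, 0, 0.3, -0.9, 0, 0, 0, 10, 0.1, 0.6, -0.3, 0, 0, 0, 10, 0.15, 0.9, 0, 0, 0, 0, 10, 0.15, 0.99, 0, 0, 0, 0, 10, 0.15, 0.99, 0, 0, 0, 0, 10, 0.15, 0.99, 0, 0, 0, 0, 10, 0.15, 0.99, 0, 0, 0, 0, 10]

```text
time_s: 8.68
eef_pos: [466.5, 173.9, 190.6]
tcp_rot: [[0.965, 0.261, -0.001], [0.261, -0.965, -0.0], [-0.001, -0.0, -1.0]]
wrist_force: [0.3, 0.2, 0.3]
gripper_width: 20.9
gripper_force: 25.8
```

Request:
carry_out:
  rows: [0.15, 0.99, 0, 0, 0, 0, 10, 0.15, 0.99, 0, 0, 0, 0, 10, 0.15, 0.99, 0, 0, 0, 0, 10, 0.15, 0.99, 0, 0, 0, 0, 10, 0.15, 0.99, 0, 0, 0, 0, 10, 0.15, 0.99, 0, 0, 0, 0, 10, 0.15, 0.99, 0, 0, 0, 0, 10, 0.15, 0.99, 0, 0, 0, 0, 10, 0.15, 0.7, 0, 0, 0, 0, 10, 0.1, 0.5, 0, 0, 0, 0.5, 10]

```text
time_s: 9.93
eef_pos: [580.1, -78.2, 190.9]
tcp_rot: [[0.978, 0.207, -0.001], [0.207, -0.978, 0.0], [-0.001, -0.0, -1.0]]
wrist_force: [-1.2, 0.6, -1.1]
gripper_width: 20.7
gripper_force: 25.8
```

Request:
carry_out:
  rows: [0, 0, 0, 0, 0, 0.6, 10, 0, 0, 0, 0, 0, 0.7, 10, 0, 0, 0, 0, 0, 0.7, 10, 0, 0, 0, 0, 0, 0.5, 10, 0, 0, 0, 0, 0, 0, 10, 0, 0, 0, 0, 0, 0, 10]

```text
time_s: 10.68
eef_pos: [580.0, -76.9, 191.2]
tcp_rot: [[0.999, -0.049, -0.0], [-0.049, -0.999, 0.0], [-0.0, -0.0, -1.0]]
wrist_force: [0.4, 1.1, 0.8]
gripper_width: 20.6
gripper_force: 25.8
```

```bash
python3 - <<'E'
from h import *
st=observe();im,d=shot('wrist');np.savez('w3.npz',im=im,d=d,R=st['tcp_rot'],p=st['eef_pos'])
print(st['time_s'],st['eef_pos'],st['gripper_width'],st['gripper_force'])
cv2.imwrite('pics/w3.png',im[...,::-1])
E
```

```text
10.675 [580.01438651 -76.86394228 191.17906416] 20.634992823274096 25.757257416844368
```

View pics/w3.png

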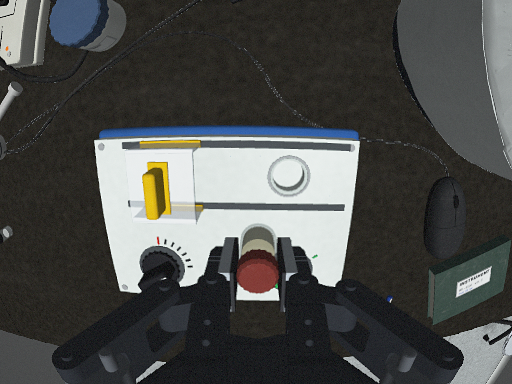

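The wrist view shows the vial held upright at (258,270). The well ring is at (289,175), the fin top at about (149,193), and the rails run at rows about 145 and 205.

```bash
python3 - <<'E'
from h import *
f=np.load('w3.npz');im=f['im'];st=dict(tcp_rot=f['R'],eef_pos=f['p'])
# ring inner: fit ellipse on edges
g=cv2.cvtColor(im,cv2.COLOR_RGB2GRAY)[145:205,258:320]
e=cv2.HoughCircles(cv2.medianBlur(g,3),cv2.HOUGH_GRADIENT,1,10,param1=80,param2=12,minRadius=12,maxRadius=26)
print(None if e is None else (e[0,:4]+[258,145,0]).round(1).tolist())
K=[(289,175),(97,139),(355,142),(130,206),(344,207),(149,193)]
for k,z in zip(K,(45,45,45,45,45,113)): print(k,atz([k],z,st)[0].round(1), (f['R'].T@(atz([k],z,st)[0]-f['p'])).round(1))
# dark rail lower line fit
v,u=np.nonzero((cv2.cvtColor(im,cv2.COLOR_RGB2GRAY)[195:215,205:345]<90)); p=atz(np.c_[u+205,v+195],45,st);a=np.polyfit(p[:,1],p[:,0],1);print('rail: yaw',-np.arctan(a[0]),len(u))
v,u=np.nonzero((cv2.cvtColor(im,cv2.COLOR_RGB2GRAY)[140:155,205:350]<90)); p=atz(np.c_[u+205,v+140],45,st);a=np.polyfit(p[:,1],p[:,0],1);print('rail2: yaw',-np.arctan(a[0]),len(u))
cv2.imwrite('pics/c3.png',cv2.resize(im[130:240,120:350],None,fx=3,fy=3,interpolation=cv2.INTER_CUBIC)[...,::-1])
E
```

```text
[[288.5, 174.5, 15.8]]
(289, 175) [ 587.9 -107.    45. ] [  9.3  29.7 146.2]
(97, 139) [636.8  83.1  45. ] [  49.  -162.5  146.2]
(355, 142) [ 617.9 -171.5   45. ] [ 42.5  92.7 146.2]
(130, 206) [563.5  57.1  45. ] [ -23.  -133.   146.2]
(344, 207) [ 552.2 -162.7   45. ] [-23.5  87.1 146.2]
(149, 193) [598.1   4.4 113. ] [ 14.1 -82.   78.2]
rail: yaw -0.06733202742211436 752
rail2: yaw -0.06726712073684338 884
```

View pics/c3.png

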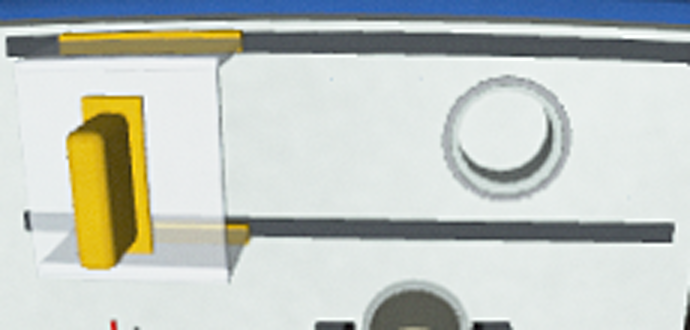

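Request:
carry_out:
  rows: [0.15, 0.5, 0, 0, 0, 0.17, 10, 0.15, 0.48, 0, 0, 0, 0, 10, 0, 0, 0.5, 0, 0, 0, 0, 10, 0, 0, 0.8, 0, 0, 0, 0, 10, 0, 0, 0.8, 0, 0, 0, 0, 10, 0, 0, 0.7, 0, 0, 0, 0, 10, 0, 0, 0.4, 0, 0, 0, 0, 10, 0, 0, 0, 0, 0, 0, 10, 0, 0, 0, 0, 0, 0, 10]

```text
schema error: expected a multiple of 7 numbers
```

```bash
python3 - <<'E'
from h import *
st=observe();im,d=shot('wrist')
print(st['time_s'],st['eef_pos'],st['gripper_width'],np.round(st['tcp_rot'],3).tolist())
cv2.imwrite('pics/w4.png',cv2.resize(im[150:300,150:370],None,fx=3,fy=3,interpolation=cv2.INTER_CUBIC)[...,::-1])
E
```

```text
10.725 [580.03081091 -76.88455959 191.22636648] 20.850710497978408 [[0.999, -0.049, -0.0], [-0.049, -0.999, 0.0], [-0.0, -0.0, -1.0]]
```

View pics/w4.png

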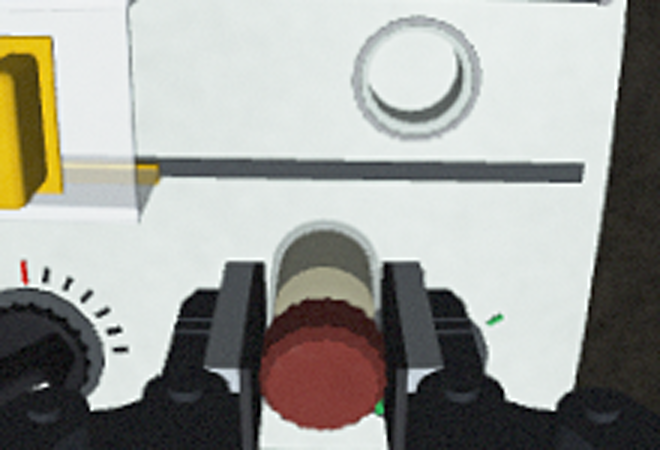

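The move was refused because of a typo in the rows. The picture still shows the vial above the deck, with the well ring at about (289,176). I'm resending it.

Request:
carry_out:
  rows: [0.15, 0.5, 0, 0, 0, 0.17, 10, 0.15, 0.5, 0, 0, 0, 0, 10, 0, 0, 0.5, 0, 0, 0, 10, 0, 0, 0.8, 0, 0, 0, 10, 0, 0, 0.8, 0, 0, 0, 10, 0, 0, 0.7, 0, 0, 0, 10, 0, 0, 0.4, 0, 0, 0, 10, 0, 0, 0, 0, 0, 0, 10, 0, 0, 0, 0, 0, 0, 10]

```text
time_s: 11.9
eef_pos: [588.0, -107.7, 96.2]
tcp_rot: [[0.998, -0.067, 0.002], [-0.067, -0.998, -0.001], [0.002, 0.0, -1.0]]
wrist_force: [0.4, -0.1, 0.4]
gripper_width: 20.5
gripper_force: 25.8
```

```bash
python3 - <<'E'
from h import *
st=observe();im,d=shot('wrist')
print(st['time_s'],st['eef_pos'],st['gripper_width'],np.round(st['tcp_rot'],3).tolist())
cv2.imwrite('pics/w5.png',cv2.resize(im[130:300,140:370],None,fx=3,fy=3,interpolation=cv2.INTER_CUBIC)[...,::-1])
E
```

```text
11.9 [ 588.01572037 -107.66391255   96.18765723] 20.521612976532523 [[0.998, -0.067, 0.002], [-0.067, -0.998, -0.001], [0.002, 0.0, -1.0]]
```

View pics/w5.png

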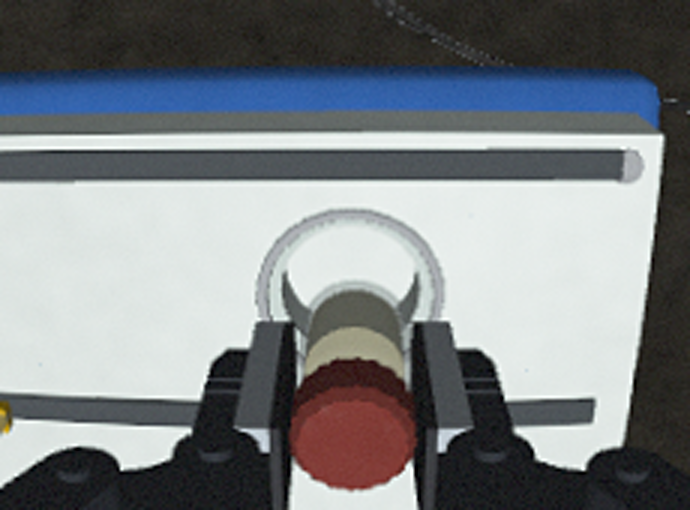

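The ring's centre is near crop (351,302), with the vial's far bottom edge at (355,283). It's centred sideways; I compute the fore-aft offset next.

```bash
python3 - <<'E'
from h import *
st=observe()
P=lambda x,y,z: (np.array(st['tcp_rot']).T@(atz([[140+x/3,130+y/3]],z,st)[0]-st['eef_pos'])).round(1)
print('ring far outer edge',P(351,209,45),'left',P(257,285,45),'right',P(444,285,45))
print('ring inner far',P(351,222,45),'vial far bottom edge',P(355,283,54.7),'cap near',P(353,490,100.7),'cap far top',P(353,372,100.7))
E
```

```text
ring far outer edge [18.6 -0.5 51.5] left [  1.  -21.   51.4] right [ 1.  19.8 51.5]
ring inner far [15.7 -0.5 51.5] vial far bottom edge [ 6.   0.3 41.7] cap near [-11.6  -0.2  -4.3] cap far top [11.7 -0.2 -4.2]
```

```bash
python3 - <<'E'
from h import *
st=observe();im,d=shot('wrist')
R=np.array(st['tcp_rot']);T=np.array(camera_params('wrist')['T_tool_cam'])
for v in range(216,296,4):
    o,r=fish([[257.7,v]],st); ax=(R@T[:3,:3])[:,2]
    p=o+r[0]*(d[v,258]/(r[0]@ax)); print(v,im[v,258],d[v,258].round(0),(R.T@(p-st['eef_pos'])).round(1))
E
```

```text
216 [227 234 231] 211.0 [-0.2 -0.  69.4]
220 [230 235 233] 213.0 [-3.7 -0.  70.4]
224 [176 184 183] 177.0 [ 8.6 -0.1 36.6]
228 [89 92 82] 172.0 [ 8.4 -0.1 31.3]
232 [90 93 83] 165.0 [ 9.1 -0.1 24.5]
236 [91 92 79] 161.0 [ 8.8 -0.1 20.2]
240 [159 157 132] 157.0 [ 8.6 -0.1 15.8]
244 [155 155 131] 152.0 [ 9.2 -0.1 10.3]
248 [163 163 139] 151.0 [ 7.7 -0.1  8.8]
252 [58 34 30] 146.0 [ 8.  -0.2  4.1]
256 [53 23 18] 142.0 [ 8.2 -0.2 -0.3]
260 [97 48 42] 138.0 [ 8.2 -0.2 -4. ]
264 [136  65  59] 138.0 [ 6.3 -0.2 -4.6]
268 [128  56  53] 138.0 [ 4.4 -0.2 -5.1]
272 [130  61  54] 139.0 [ 2.3 -0.2 -5.4]
276 [130  60  55] 141.0 [-0.6 -0.2 -4.6]
280 [129  59  54] 141.0 [-3.1 -0.2 -4.5]
284 [133  60  57] 142.0 [-5.5 -0.2 -4.6]
288 [130  62  54] 142.0 [-7.6 -0.2 -5.1]
292 [128  58  54] 143.0 [-10.4  -0.2  -4.8]
```

The vial hangs vertical and lines up with the well, so I insert it.

Request:
carry_out:
  rows: [0, 0, 0.25, 0, 0, 0, 10, 0, 0, 0.25, 0, 0, 0, 10, 0, 0, 0.25, 0, 0, 0, 10, 0, 0, 0.1, 0, 0, 0, 10, 0, 0, 0, 0, 0, 0, 10]

```text
time_s: 12.62
eef_pos: [587.1, -107.4, 69.4]
tcp_rot: [[0.998, -0.067, -0.001], [-0.067, -0.998, 0.0], [-0.001, -0.0, -1.0]]
wrist_force: [-0.2, -0.2, 0.2]
gripper_width: 20.7
gripper_force: 25.8
```

Request:
carry_out:
  rows: [0, 0, 0.04, 0, 0, 0, 10, 0, 0, 0, 0, 0, 0, 10]

```text
time_s: 12.88
eef_pos: [587.4, -107.5, 68.8]
tcp_rot: [[0.998, -0.067, 0.0], [-0.067, -0.998, -0.0], [0.0, 0.0, -1.0]]
wrist_force: [-0.9, 0.1, -0.8]
gripper_width: 21.1
gripper_force: 25.8
```

Request:
carry_out:
  rows: [0, 0, 0, 0, 0, 0, 27, 0, 0, 0, 0, 0, 0, 32, 0, 0, 0, 0, 0, 0, 40, 0, 0, 0, 0, 0, 0, 45, 0, 0, 0, 0, 0, 0, 45, 0, 0, -0.3, 0, 0, 0, 45, 0, 0, -0.6, 0, 0, 0, 45, 0, 0, -0.9, 0, 0, 0, 45, 0, 0, -0.9, 0, 0, 0, 45, 0, 0, -0.9, 0, 0, 0, 45, 0, 0, 0, 0, 0, 0, 45]

```text
time_s: 14.25
eef_pos: [589.2, -108.1, 180.6]
tcp_rot: [[0.998, -0.067, 0.007], [-0.067, -0.998, -0.003], [0.007, 0.002, -1.0]]
wrist_force: [0.2, 0.8, -0.4]
gripper_width: 38.7
gripper_force: 0.0
```

```bash
python3 - <<'E'
from h import *
st=observe();im,d=shot('wrist')
print(st['time_s'],st['eef_pos'],st['gripper_width'],np.round(st['tcp_rot'],3).tolist(),st['joint_positions'])
cv2.imwrite('pics/w6.png',im[...,::-1])
np.savez('w6.npz',im=im,d=d,R=st['tcp_rot'],p=st['eef_pos'])
E
```

```text
14.25 [ 589.22045396 -108.13881696  180.63244044] 38.72983133436917 [[0.998, -0.067, 0.007], [-0.067, -0.998, -0.003], [0.007, 0.002, -1.0]] [-3.70598963e-01  1.92816789e-01  1.74854701e+00  1.30317807e-05
  1.19296578e+00  1.26728664e+00]
```

View pics/w6.png

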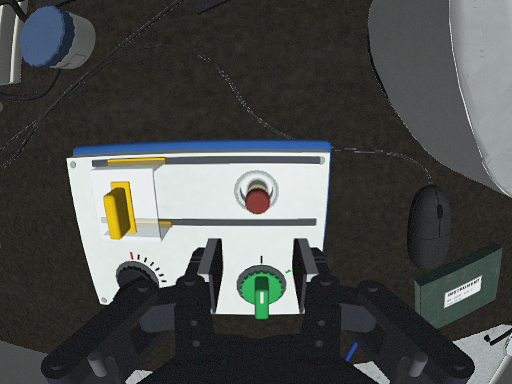

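The vial stands in the well at (258,200) and the guard fin top is at about (113,215). Next I compute the fin's position.

```bash
python3 - <<'E'
from h import *
for nm,px in (('w3',(149.3,196.7)),('w6',(113,215))):
    f=np.load(nm+'.npz');st=dict(tcp_rot=f['R'],eef_pos=f['p'])
    p=atz([px],113,st)[0];print(nm,p, 'tool',f['R'].T@(p-f['p']))
    y=-.067;Rm=np.array([[np.cos(y),-np.sin(y)],[np.sin(y),np.cos(y)]]);print((p[:2]-[537.2,-38.8])@Rm)
    if nm=='w6': 
        q=atz([(258,201)],73,st)[0];print('red cap',q)
        w=[537.2,-38.8]+Rm@[55,47];print(w)
E
```

```text
w3 [595.15801774   4.64492188 113.        ] tool [ 11.15653708 -82.1413026   78.18777823]
[54.91934714 47.2277288 ]
w6 [597.09310633   1.96635511 113.        ] tool [ 4.88590303e-03 -1.10531024e+02  6.73956029e+01]
[57.02942378 44.68472578]
red cap [ 587.17165539 -108.50589641   73.        ]
[595.22324322   4.41230433]
```

Request:
carry_out:
  rows: [0, -0.5, 0, 0, 0, 0, 60, 0, -0.9, 0, 0, 0, 0, 60, 0, -0.9, 0, 0, 0, 0, 60, 0, -0.9, 0, 0, 0, 0, 60, 0, -0.53, 0.2, 0, 0, 0, 60, 0, 0, 0.7, 0, 0, 0, 60, 0, 0, 0.7, 0, 0, 0, 60, 0, 0, 0.5, 0, 0, 0, 60, 0, 0, 0.25, 0, 0, 0, 60, 0, 0, 0, 0, 0, 0, 60]

```text
time_s: 15.55
eef_pos: [594.6, 4.2, 105.6]
tcp_rot: [[0.998, -0.067, -0.001], [-0.067, -0.998, 0.0], [-0.001, -0.0, -1.0]]
wrist_force: [0.2, 0.1, -0.3]
gripper_width: 51.0
gripper_force: 0.0
```

Request:
carry_out:
  rows: [0, 0, -0.16, 0, 0, 0, 45, 0, 0, 0, 0, 0, 0, 30, 0, 0, 0, 0, 0, 0, 20, 0, 0, 0, 0, 0, 0, 10, 0, 0, 0, 0, 0, 0, 3, 0, 0, 0, 0, 0, 0, 3]

```text
time_s: 16.3
eef_pos: [595.1, 4.2, 111.4]
tcp_rot: [[0.998, -0.067, 0.0], [-0.067, -0.998, -0.0], [0.0, 0.0, -1.0]]
wrist_force: [-1.5, 0.9, 4.7]
gripper_width: 10.2
gripper_force: 27.7
```

Request:
carry_out:
  rows: [0, 0.3, 0, 0, 0, 0, 3, 0, 0.5, 0, 0, 0, 0, 3, 0, 0.5, 0, 0, 0, 0, 3, 0, 0.5, 0, 0, 0, 0, 3, 0, 0.5, 0, 0, 0, 0, 3, 0, 0.5, 0, 0, 0, 0, 3, 0, 0.4, 0, 0, 0, 0, 3, 0, 0.3, 0, 0, 0, 0, 3, 0, 0.15, 0, 0, 0, 0, 3, 0, 0, 0, 0, 0, 0, 3]

```text
time_s: 17.55
eef_pos: [587.8, -106.2, 111.4]
tcp_rot: [[0.998, -0.068, 0.001], [-0.068, -0.998, -0.001], [0.001, 0.001, -1.0]]
wrist_force: [-0.7, -1.7, 4.0]
gripper_width: 10.6
gripper_force: 27.8
```

Request:
carry_out:
  rows: [0, 0.06, 0, 0, 0, 0, 3, 0, 0.05, 0, 0, 0, 0, 3, 0, 0, 0, 0, 0, 0, 3]

```text
time_s: 17.92
eef_pos: [587.7, -107.3, 111.4]
tcp_rot: [[0.998, -0.067, 0.001], [-0.067, -0.998, 0.003], [0.001, -0.003, -1.0]]
wrist_force: [0.1, 6.4, 7.1]
gripper_width: 10.4
gripper_force: 28.0
```

The guard is on its stop (reaction 6.4 N). I release it and go to the counter knob.

Request:
carry_out:
  rows: [0, -0.05, 0, 0, 0, 0, 3, 0, 0, 0, 0, 0, 0, 30, 0, 0, 0, 0, 0, 0, 45, 0, 0, 0, 0, 0, 0, 45, 0, 0, -0.7, 0, 0, 0, 45, 0, 0, -0.9, 0, 0, 0, 45, -0.7, -0.9, -0.5, 0, 0, 0, 70, -0.7, -0.9, 0, 0, 0, 0, 80, -0.7, -0.9, 0, 0, 0, 0, 80, -0.7, -0.9, 0, 0, 0, 0, 80, -0.7, -0.9, 0, 0, 0, 0, 80, 0, 0, 0, 0, 0, 0, 80]

```text
time_s: 19.42
eef_pos: [491.1, 36.2, 175.1]
tcp_rot: [[0.998, -0.065, 0.002], [-0.065, -0.998, -0.0], [0.002, 0.0, -1.0]]
wrist_force: [1.0, -0.5, -0.4]
gripper_width: 68.1
gripper_force: 0.0
```

```bash
python3 - <<'E'
from h import *
st=observe();im,d=shot('wrist')
print(st['time_s'],st['eef_pos'],st['gripper_width'],np.round(st['tcp_rot'],3).tolist(),st['joint_positions'])
cv2.imwrite('pics/w7.png',im[...,::-1])
np.savez('w7.npz',im=im,d=d,R=st['tcp_rot'],p=st['eef_pos'])
for t in ('counter_top','start_top','guard_handle','red_vial'):
    r=find_in('wrist',t); print(t,[(round(x['score'],2),toworld('wrist',x['point'],st).round(0).tolist()) for x in r[:2]])
E
```

```text
19.425 [491.11055909  36.17821988 175.13955671] 68.12639873570036 [[0.998, -0.065, 0.002], [-0.065, -0.998, -0.0], [0.002, 0.0, -1.0]] [-1.57195950e-01 -4.82085378e-02  2.01498955e+00  6.94362233e-05
  1.17324565e+00  1.47816892e+00]
counter_top [(0.93, [492.0, 34.0, 72.0]), (0.41, [588.0, -103.0, 89.0])]
start_top [(0.82, [485.0, -100.0, 61.0]), (0.39, [516.0, 311.0, 32.0])]
guard_handle [(0.62, [587.0, -98.0, 90.0])]
red_vial []
```

View pics/w7.png

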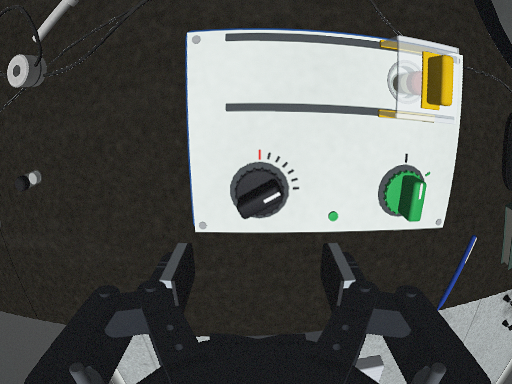

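The guard sits over the vial (fin at (440,80)). The counter bar runs from (241,214) to (284,193), about 1.12 rad clockwise. I turn the gripper and descend.

Request:
carry_out:
  rows: [0.03, 0.06, 0, 0, 0, 0.8, 80, 0, 0, 0, 0, 0, 1, 80, 0, 0, 0, 0, 0, 1, 80, 0, 0, 0, 0, 0, 1, 80, 0, 0, 0, 0, 0, 1, 80, 0, 0, 0.3, 0, 0, 1, 80, 0, 0, 0.5, 0, 0, 1, 80, 0, 0, 0.5, 0, 0, 1, 80, 0, 0, 0.5, 0, 0, 1, 80, 0, 0, 0.5, 0, 0, 1, 80, 0, 0, 0.4, 0, 0, 0, 80, 0, 0, 0, 0, 0, 0, 80]

```text
time_s: 21.18
eef_pos: [492.0, 32.8, 92.0]
tcp_rot: [[0.46, -0.888, -0.002], [-0.888, -0.46, 0.0], [-0.001, 0.002, -1.0]]
wrist_force: [-0.7, -0.7, 0.2]
gripper_width: 68.4
gripper_force: 0.0
```

Request:
carry_out:
  rows: [-0.04, -0.02, 0.37, 0, 0, 0, 70, 0, 0, 0.18, 0, 0, 0, 50, 0, 0, 0, 0, 0, 0, 35, 0, 0, 0, 0, 0, 0, 25, 0, 0, 0, 0, 0, 0, 15, 0, 0, 0, 0, 0, 0, 5, 0, 0, 0, 0, 0, 0, 5, 0, 0, 0, 0, 0, 0, 5]
  newtons: 30

```text
time_s: 22.18
eef_pos: [491.0, 33.4, 76.8]
tcp_rot: [[0.461, -0.888, -0.005], [-0.888, -0.461, -0.002], [-0.0, 0.005, -1.0]]
wrist_force: [-9.4, -5.7, 8.0]
gripper_width: 13.3
gripper_force: 29.3
```

Request:
carry_out:
  rows: [0, 0.05, 0, 0, 0, 0, 5, 0, 0, 0, 0, 0, -0.5, 5, 0, 0, 0, 0, 0, -0.9, 5, 0, 0, 0, 0, 0, -0.9, 5, 0, 0, 0, 0, 0, -0.9, 5, 0, 0, 0, 0, 0, 0, 5]

```text
time_s: 22.92
eef_pos: [491.2, 33.6, 76.8]
tcp_rot: [[0.725, -0.688, 0.0], [-0.688, -0.725, -0.0], [0.0, 0.0, -1.0]]
wrist_force: [-1.9, -0.9, 3.3]
gripper_width: 13.3
gripper_force: 29.4
```

Request:
carry_out:
  rows: [0, 0, 0, 0, 0, -0.9, 5, 0, 0, 0, 0, 0, -0.9, 5, 0, 0, 0, 0, 0, -0.9, 5, 0, 0, 0, 0, 0, -0.9, 5, 0, 0, 0, 0, 0, -0.9, 5, 0, 0, 0, 0, 0, -0.9, 5, 0, 0, 0, 0, 0, -0.6, 5, 0, 0, 0, 0, 0, 0, 5]

```text
time_s: 23.92
eef_pos: [491.6, 34.3, 76.9]
tcp_rot: [[0.991, -0.132, 0.001], [-0.132, -0.991, 0.001], [0.001, -0.002, -1.0]]
wrist_force: [-1.0, 3.7, 3.0]
gripper_width: 13.4
gripper_force: 29.5
```

```bash
python3 - <<'E'
from h import *
s=observe();R=np.array(s['tcp_rot']);print(s['eef_pos'],np.arctan2(R[1,0],R[0,0]),s['wrist_torque'],s['wrist_force'])
E
```

```text
[491.55978692  34.33273941  76.88853405] -0.13223529735353876 [0.81608495 0.01116961 0.06159574] [-1.01930358  3.72370367  3.02160654]
```

Request:
carry_out:
  rows: [0, 0, 0, 0, 0, -0.4, 5, 0, 0, 0, 0, 0, -0.3, 5, 0, 0, 0, 0, 0, 0, 5]

```text
time_s: 24.3
eef_pos: [491.6, 34.4, 76.9]
tcp_rot: [[0.998, -0.06, 0.001], [-0.06, -0.998, 0.002], [0.001, -0.002, -1.0]]
wrist_force: [0.1, 5.6, 3.2]
gripper_width: 13.3
gripper_force: 29.7
```

```bash
python3 - <<'E'
from h import *
s=observe();R=np.array(s['tcp_rot']);print(s['eef_pos'],np.arctan2(R[1,0],R[0,0]),s['wrist_torque'],s['wrist_force'])
E
```

```text
[491.581274    34.37985437  76.87029115] -0.05991251977186252 [ 0.8846581   0.04233499 -0.22731195] [0.07113024 5.61071233 3.19338611]
```

The counter is on its stop (torque -0.23 N m). I release it and go to the start knob.

Request:
carry_out:
  rows: [0, 0, 0, 0, 0, 0.1, 25, 0, 0, 0, 0, 0, 0, 45, 0, 0, 0, 0, 0, 0, 60, 0, 0, -0.6, 0, 0, 0, 60, 0, 0, -0.8, 0, 0, 0, 60, 0, 0.5, -0.6, 0, 0, 0, 60, 0, 0.9, 0, 0, 0, 0, 60, 0, 0.9, 0, 0, 0, 0, 60, 0, 0.9, 0, 0, 0, 0, 60, 0, 0.9, 0, 0, 0, 0, 60, 0, 0.57, 0, 0, 0, 0, 60, 0, 0, 0, 0, 0, 0, 60]

```text
time_s: 25.8
eef_pos: [481.6, -106.8, 136.4]
tcp_rot: [[0.998, -0.069, -0.0], [-0.069, -0.998, 0.0], [-0.0, -0.0, -1.0]]
wrist_force: [-0.3, 0.5, -0.4]
gripper_width: 50.9
gripper_force: 0.0
```

```bash
python3 - <<'E'
from h import *
st=observe();im,d=shot('wrist');R=np.array(st['tcp_rot'])
print(st['time_s'],st['eef_pos'],np.arctan2(R[1,0],R[0,0]),st['gripper_width'])
for t in ('counter_top','start_top','guard_handle'):
    r=find_in('wrist',t); print(t,[(round(x['score'],2),toworld('wrist',x['point'],st).round(0).tolist()) for x in r[:2]])
cv2.imwrite('pics/w8.png',im[...,::-1])
E
```

```text
25.8 [ 481.62413253 -106.7901785   136.36452231] -0.06900587378843925 50.92658929159316
counter_top [(0.63, [492.0, 27.0, 70.0])]
start_top [(0.84, [486.0, -105.0, 51.0])]
guard_handle [(0.93, [588.0, -104.0, 90.0])]
```

View pics/w8.png

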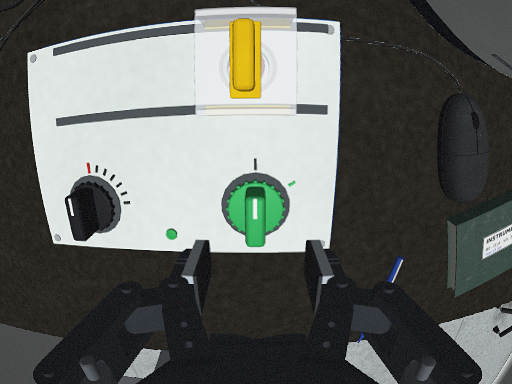

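The guard ring is centred over the vial at (245,65), the counter pointer is at zero, and the start knob sits between the fingers at (256,210). I descend and grip it.

Request:
carry_out:
  rows: [0.03, -0.04, 0.6, 0, 0, 0, 60, 0, 0, 0.7, 0, 0, 0, 60, 0, 0, 0.5, 0, 0, 0, 55, 0, 0, 0.2, 0, 0, 0, 45, 0, 0, 0, 0, 0, 0, 35, 0, 0, 0, 0, 0, 0, 25, 0, 0, 0, 0, 0, 0, 15, 0, 0, 0, 0, 0, 0, 5, 0, 0, 0, 0, 0, 0, 5]
  newtons: 50

```text
time_s: 27.12
eef_pos: [483.2, -105.3, 77.3]
tcp_rot: [[0.998, -0.067, 0.001], [-0.067, -0.998, -0.001], [0.001, 0.001, -1.0]]
wrist_force: [-1.4, 0.2, 6.3]
gripper_width: 12.7
gripper_force: 49.5
```

Request:
carry_out:
  rows: [0, 0, 0, 0, 0, 0.6, 5, 0, 0, 0, 0, 0, 0.9, 5, 0, 0, 0, 0, 0, 0.9, 5, 0, 0, 0, 0, 0, 0.9, 5, 0, 0, 0, 0, 0, 0.9, 5, 0, 0, 0, 0, 0, 0.9, 5, 0, 0, 0, 0, 0, 0.9, 5, 0, 0, 0, 0, 0, 0.9, 5, 0, 0, 0, 0, 0, 0.9, 5, 0, 0, 0, 0, 0, 0.9, 5, 0, 0, 0, 0, 0, 0.6, 5, 0, 0, 0, 0, 0, 0, 5]

```text
time_s: 28.62
eef_pos: [482.2, -106.9, 77.3]
tcp_rot: [[0.507, -0.862, -0.002], [-0.862, -0.507, -0.004], [0.003, 0.004, -1.0]]
wrist_force: [-6.5, -7.4, 7.3]
gripper_width: 12.8
gripper_force: 49.9
```

```bash
python3 - <<'E'
from h import *
s=observe();R=np.array(s['tcp_rot']);print(s['eef_pos'],np.arctan2(R[1,0],R[0,0])+.067,s['wrist_torque'],s['wrist_force'],s['joint_positions'][5])
E
```

```text
[ 482.23330474 -106.91499411   77.2654532 ] -0.9725610298257579 [-1.21833501  1.15427889  0.18441363] [-6.54656678 -7.36051359  7.34654601] 2.167623722582386
```

Request:
carry_out:
  rows: [0, 0, 0, 0, 0, 0.4, 5, 0, 0, 0, 0, 0, 0.2, 5, 0, 0, 0, 0, 0, 0, 5]

```text
time_s: 29.0
eef_pos: [482.2, -106.9, 77.3]
tcp_rot: [[0.455, -0.891, -0.002], [-0.891, -0.455, -0.005], [0.003, 0.004, -1.0]]
wrist_force: [-6.4, -7.0, 8.4]
gripper_width: 13.0
gripper_force: 54.8
```

```bash
python3 - <<'E'
from h import *
s=observe();R=np.array(s['tcp_rot']);print(s['eef_pos'],np.arctan2(R[1,0],R[0,0])+.067,s['wrist_torque'],s['wrist_force'],s['joint_positions'][5])
E
```

```text
[ 482.18246121 -106.94950465   77.2856482 ] -1.0317890241533445 [-1.18530194  1.19566547  1.08051077] [-6.43505943 -6.97714131  8.41941493] 2.227854475233261
```

The knob is at its stop (1.08 N m). I hold it, then let go.

Request:
carry_out:
  rows: [0, 0, 0, 0, 0, 0, 5, 0, 0, 0, 0, 0, 0, 5, 0, 0, 0, 0, 0, 0, 5, 0, 0, 0, 0, 0, 0, 5, 0, 0, 0, 0, 0, 0, 5, 0, 0, 0, 0, 0, 0, 5, 0, 0, 0, 0, 0, 0, 5, 0, 0, 0, 0, 0, 0, 5]

```text
time_s: 30.0
eef_pos: [482.2, -107.0, 77.3]
tcp_rot: [[0.455, -0.891, -0.002], [-0.891, -0.455, -0.005], [0.004, 0.004, -1.0]]
wrist_force: [-7.3, -7.2, 8.2]
gripper_width: 13.0
gripper_force: 54.8
```

Request:
carry_out:
  rows: [0, 0, 0, 0, 0, 0, 100, 0, 0, 0, 0, 0, 0, 100, 0, 0, 0, 0, 0, 0, 100, 0, 0, 0, 0, 0, 0, 100, 0, 0, 0, 0, 0, 0, 100, 0, 0, 0, 0, 0, 0, 100, 0, 0, -0.4, 0, 0, 0, 100, 0, 0, -0.8, 0, 0, 0, 100, 0, 0, -0.9, 0, 0, 0, 100, 0, 0, -0.9, 0, 0, 0, 100, 0, 0, -0.9, 0, 0, 0, 100, 0, 0, 0, 0, 0, 0, 100]

```text
time_s: 31.5
eef_pos: [484.2, -105.7, 196.5]
tcp_rot: [[0.45, -0.893, 0.006], [-0.893, -0.45, -0.003], [0.005, -0.004, -1.0]]
wrist_force: [-0.4, 0.0, -0.8]
gripper_width: 85.4
gripper_force: 0.0
```

```bash
python3 - <<'E'
from h import *
st=observe();im,d=shot('wrist');print(st['time_s'],st['eef_pos'],st['gripper_width'])
cv2.imwrite('pics/w9.png',im[...,::-1])
E
```

```text
31.5 [ 484.18407376 -105.66623396  196.47621046] 85.44447837819776
```

View pics/w9.png

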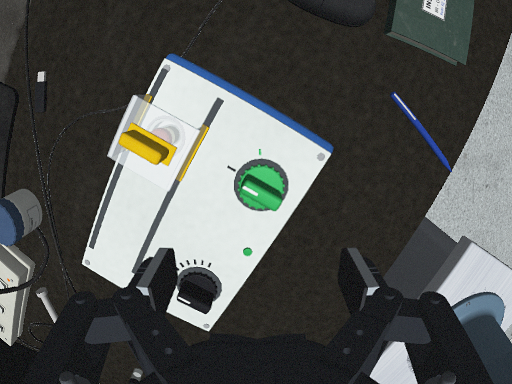

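The start knob is back at rest, with its bar at (262,192) in line with the black tick. The guard is shut at (150,145) and the counter is at zero at (196,290). I hand the job in.

```bash
python3 -c "from cell import sign_off; print(sign_off())"
```

```text
the job is handed in; nothing more can be done
None
```

The job is handed in at about 31.5 s of the 72 s allowed: the red vial stands in the well, the guard is shut, the counter is at zero, and the start knob was held at its stop for about 1 s and sprang back; the sign-off returned no verdict, so this rests on the last camera picture and the force readings.

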